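Press a pot of cocoa nibs on the hand press

ROBOT

A 6-joint arm with a two-finger parallel gripper is mounted at the origin on the work surface. World frame = base frame: x ahead of the robot, y to its left, z up, the work surface at z = 0. Lengths are in mm, angles in degrees, forces in N, time in s.
With the tool pointing down it reaches from about 300 to 850 mm from the base axis. Payload 4.2 kg.
Tool frame: the origin (TCP) lies on the centre line of the jaws, within the pads' length; the fingertips stand 14 mm ahead of it and the grasp point (between the pads) lies 5 mm behind it; x points along the fingers, y is the direction in which the jaws open and shut, and the axes are right-handed (so a half turn about x gives the same grasp; the last joint's range is limited). The gripper opens to 91 mm and grips with 3 to 60 N. Pads are 32 mm wide; open, the fingers measure 118 mm over their backs; the gripper's body (76 mm by 178 mm) begins 60 mm behind the grasp point.
Start: joints at [62.567, 18.312, 89.639, -0, 72.044, -1.146], TCP at [254.656, 515.55, 227.976] pointing down, gripper open.
Joint ranges: [-177.97, 177.97], [-48.28, 115.42], [12.27, 149.76], [-77.06, 257.06], [2.81, 150.46], [-146.56, 146.56]. Speed limits (degrees/s): [147.25, 147.25, 180, 180, 180, 180].

INTERFACE

Orientations are given as [roll, pitch, yaw] about the fixed x, y, z axes, in that order (R = Rz(yaw) Ry(pitch) Rx(roll)).
In Python, from workcell import readout, optics, env gives the robot as it stands.
- The arm moves only by the shell command python3 -m creep 'ROWS' [OPENING] [FORCE]. ROWS is JSON, a list of rows, each an object with "translation": the shift along the world's x, y, z in cm, a list of three; "delta_rot": the turn, a rotation vector about the world's x, y, z in rad, a list of three. In form: [{"translation": [dx, dy, dz], "delta_rot": [rx, ry, rz]}, ...]. A call has 1 to 5 rows; each row shifts and turns the commanded pose from where the row before left it; what a row does not reach is not made up. A row lasts 1/12 s, in which the tool goes at most 41.7 mm and 7.16 degrees, less where a joint would pass 70% of its speed; a pose out of reach is approached as far as the arm can. A call with a gripper value outside its range is refused whole. OPENING is the gripper's target within -1 to 1 (fully open at 1, half-way at 0, shut at -1), set as the call begins (- or left out, the last holds). The fingers move at their own pace and stop on an object; FORCE is the grip in N (left out, the last holds). Time passes only in rows, so rows that do not move let the fingers close. It gives the time, the measured TCP pose, the force and the opening at its end, in the units of the state.
- readout.state(): the state, without advancing time (a new reading comes with each control period).
- optics.grab_frame(name): name is "side" or "top" or "wrist"; returns (picture, depth): 420x560x3 uint8, red, green, blue; 420x560 float32, mm along the optical axis (not along the pixel's ray), 0 where there is no reading.
- optics.camera_params(name): a dict with "mtx" (3x3 intrinsics, pixels), "R" (3x3) and "t" (3): a world point X has camera coordinates R X + t. Camera axes: x right, y down, z forward; pixel columns grow to the right and rows downward; lengths in mm; the calibration is good to about 2 mm. A picture is of the moment at which its call begins: read the wrist's pose just before it. camera_params takes no time and is no camera call; for the wrist camera it gives the pose at the moment of the call.
- env.job_done(): hands the job in, once; it reports no verdict.
The state is a dict: "time_s": time; "qpos": joint angles; "qvel": joint speeds; "effort": joint torques, N m; "ee_pos": TCP position; "ee_rot": TCP orientation; "force": force on the tool from outside, world axes, zero at the start; "torque": the same for the moment, N m; "gripper_width": finger opening in mm.
Only numpy, scipy, OpenCV 4.12 (cv2) and the standard library are available. Lean on these libraries where they do the work, as an engineer would, in place of code of your own. Each camera call takes 0.05 s, during which the arm holds its last target.

TASK

Press the loaded pot on the bench hand press: slide its carriage along the rails by the upright black post until the pot stands centred under the ram (yellow pointer on the red index line), then flip the red safety catch on the head of the press right back, away from the robot, to free the lever, and then pull the hand lever by its black grip all the way down to its stop. Finish while holding: the fingers stay on the grip and keep the lever fully down against its spring, with the carriage still in place and the catch still back. Leave the beaker, the jar and the white tray where they stand.

Things in the scene. Friction and masses are not known exactly. Their poses are not given: they have to be found in the camera images.
- press: Bench hand press, grey-green casting, bolted down. Origin at table height on the ram axis; x points to its back (column there), y to its left, z up. Head: x -30 to 125, y -35 to 35, z 138 to 215 mm; the square ram (26 mm) stands out of its top to z 240 mm. Base 30 mm high; two rails along y from -95 to 190 mm with end blocks to z 49 mm; right of the head the lever.
- press_centre (a point): Point on the ram axis, 118 mm above the table, where the middle of the pot's brass cap belongs before pressing. The steel ram foot (diameter 38 mm, to land wholly on the cap) hangs 12 mm above it.
- slide_grip (a point): Centre of the black upright post of the carriage, 92 mm above the table: diameter 22 mm, post from 58 to 118 mm above the table, standing on a 20 mm wide flat bar, 135 mm to the left (press +y) of the pot's middle. Nothing else that is taller stands within 60 mm of it.
- pot_top (a point): Middle of the top of the brass cap (diameter 54 mm) of the steel pressing pot on the carriage, 118 mm above the table while unpressed; the pot is 68 mm in diameter. This point belongs at press_centre. A yellow pointer on the carriage, 100 mm to the left of it, meets the red line on the white index strip when the pot is centred.
- carriage (a joint): Position of the carriage along the press's y axis, m: 0 = pot centred under the ram, positive = too far left (the start, 0.045 to 0.09), range -0.03 to 0.095. Stays where it is left; friction about 2.5 N, no stop at 0.
- catch_tab (a point): Point near the top of the red thumb tab of the safety catch, 50 mm from the hinge axis; tab 16 mm wide (along press y), 8 mm thick, its round end reaches 17 mm beyond this point. At the start the tab stands up at the left cheek of the head, leaning 0.35 rad to the front (press -x). The space in front of it, above the head's top, is free.
- catch_hinge (a point): Hinge axis of the safety catch (along the press's y axis) at the middle of the tab's width, 205 mm above the table, 62 mm behind the ram axis.
- safety_catch (a joint): Angle of the safety catch, rad: about 0 = on, its nose stands before a tooth of the lever's disc and blocks the lever; 1.1 = flipped right back (tab turned to press +x, away from the robot) against its stop. It stays where it is left; about 1.5 N at the tab turns it.
- lever_grip: Black round grip at the end of the hand lever, diameter 23 mm, 90 mm long, along the press's y axis; origin at its middle. The sleeve spins freely about its length, so its rotation means nothing. It sticks out to the right (press -y) of the lever bar. At the start it is 325 mm above the table, in front of and above the head.
- lever_hinge (a point): Point on the lever's hinge axis (along the press's y axis), 175 mm above the table, level with the middle of the grip. The grip's middle goes round it on a circle of 190 mm radius in the press's x-z plane.
- press_lever (a joint): Angle of the hand lever, rad: 0 = up at rest (pointing to the front, 52 degrees above level), 1.05 = fully down on its stop (8 degrees below level); blocked while the catch is on. A spring takes it up again when let go: about 7 N at the grip at the start, about 14 N at the bottom, where the ram presses the pot's cap down.
- pot_follower (a joint): Depth by which the brass cap is pressed into the pot, m: 0 = standing 14 mm proud of the rim, about 0.014 = flush. A spring pushes it up again.
- beaker: Glass beaker with cocoa beans, diameter 74 mm, 100 mm tall, loose; origin under its middle. Leave alone.
- sample_jar: Brown glass jar with white lid, diameter 64 mm, 90 mm tall, loose; origin under its middle. Leave alone.
- white_tray: White tray with some beans, 230 x 310 x 20 mm, loose; origin under its middle. Leave alone.

How it is judged (in metres and radians):
On the way, in this order (a step that is already met when the one before it is completed fails the run):
1. the pot is centred under the ram (within 8 mm) and at rest, with the catch still on (value of joint carriage between -0.008 and 0.008 m and value of joint safety_catch below 0.3 rad and velocity of joint carriage between -0.01 and 0.01 m/s), for 0.3 s.
2. the safety catch is flipped back (value of joint safety_catch above 0.7 rad and value of joint press_lever below 0.15 rad), for 0.2 s.
3. the lever is pulled fully down by its grip and the cap is pressed in (value of joint press_lever above 0.97 rad and value of joint pot_follower above 0.0105 m and contact force between the fingers and lever_grip above 2 N), for 0.5 s.
At the end, for the whole second after the job is handed in: The pot is centred under the ram within 8 mm, the catch is flipped back (beyond 0.7 of 1.1 rad), the lever is held down by the fingers on its grip (more than 2 N of contact) within 0.08 rad of its stop, and the pot's cap is pressed in by at least 10.5 of 14 mm (all of step 3 and value of joint carriage between -0.008 and 0.008 m and value of joint safety_catch above 0.7 rad); the arm keeps its last pose, push and grip.
It fails at once if the lever is pulled while the pot is not centred under the ram (value of joint press_lever above 0.2 rad and (value of joint carriage above 0.01 m or value of joint carriage below -0.01 m)).
It fails at once if the beaker is pushed from its place (30 mm) or tipped (distance of beaker from where it was at the start of the episode above 0.03 m or angle between beaker's own z axis and vertical above 0.35 rad).
It fails at once if the jar is pushed from its place (30 mm) or tipped (distance of sample_jar from where it was at the start of the episode above 0.03 m or angle between sample_jar's own z axis and vertical above 0.35 rad).
It fails at once if the tray is pushed from its place (30 mm) or tipped (distance of white_tray from where it was at the start of the episode above 0.03 m or angle between white_tray's own z axis and vertical above 0.35 rad).
It also fails if it takes over 64 s, if anything falls off the work surface, if the arm or the gripper's body presses on something with over 40 N, if the wrist force passes 120 N, or if a joint passes its speed limit or range.

## Working session

There is one attempt and no reset: what is moved stays moved. The work goes in short steps, Python scripts to look and compute and a shell command to move; the robot and the scene stay as the last step left them, time stands still between calls to the robot, and variables do not carry over. Pictures are saved under pics/ and viewed, and the job is handed in when it is done.

```bash
mkdir -p pics; ls; python3 - <<'E'
from workcell import readout, optics
import cv2, numpy as np
print(readout.state())
for n in ("side","top"):
    p,d=optics.grab_frame(n)
    cv2.imwrite(f"pics/{n}0.png",p[:,:,::-1]); np.savez(f"pics/{n}0.npz",p=p,d=d)
    c=optics.camera_params(n); R=np.array(c["R"]);print(n,-R.T@np.array(c["t"]),R[2],c["mtx"])
E
```

```text
pics
{'time_s': 0.0, 'qpos': array([ 6.25667429e+01,  1.83504032e+01,  8.97058055e+01, -9.29427233e-04,
        7.20429054e+01, -1.14671523e+00]), 'qvel': array([-0.06773973, -0.04300711,  0.03562944,  0.07754646, -0.12615457,
        0.00923818]), 'effort': array([ 4.13164389e-04, -4.12464416e+01, -2.31971079e+01,  7.27136945e-02,
        4.57489199e-02, -1.47682804e-04]), 'ee_pos': array([254.43772564, 515.11398786, 227.13673087]), 'ee_rot': array([ -90.63590555,   89.900882  , -116.92216015]), 'force': array([0.50741326, 0.31151483, 1.10308637]), 'torque': array([-0.02364221, -0.043496  , -0.01646861]), 'gripper_width': 91.16265467982821}
side [ 261.42142468 -940.56965042 1129.14266555] [ 0.18842279  0.67525164 -0.71311435] [[401.44537607   0.         283.11381503]
 [  0.         401.44537607 211.40597927]
 [  0.           0.           1.        ]]
top [ 285.70802742  -49.02666454 1429.28774424] [ 0.16912572  0.0137205  -0.98549898] [[409.34320641   0.         278.80079247]
 [  0.         409.34320641 215.40854064]
 [  0.           0.           1.        ]]
```

View pics/side0.png

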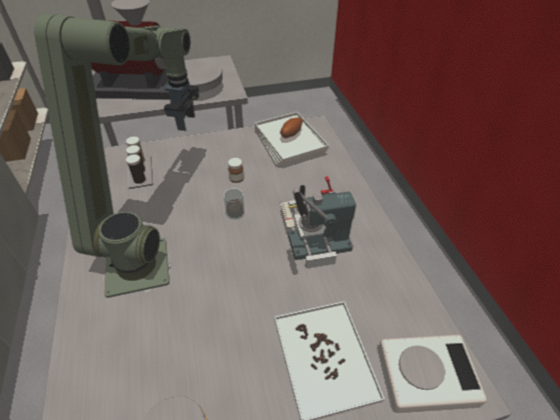

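View pics/top0.png

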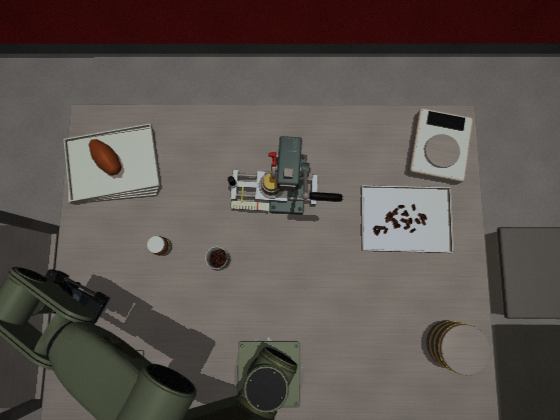

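The side view shows the press around (320,225). In the top view it is around (285,180), with the post at (232,181), the catch at (272,158) and the lever grip at (327,197). The beaker is at (217,258) and the jar at (157,245). I'll zoom in on the press.

```bash
python3 - <<'E'
import cv2
t=cv2.imread("pics/top0.png")[125:225,215:355]; s=cv2.imread("pics/side0.png")[170:270,265:365]
cv2.imwrite("pics/tz.png",cv2.resize(t,None,fx=5.7,fy=5.7,interpolation=cv2.INTER_CUBIC))
cv2.imwrite("pics/sz.png",cv2.resize(s,None,fx=6,fy=6,interpolation=cv2.INTER_CUBIC))
E
```

```text
(no output)
```

View pics/tz.png

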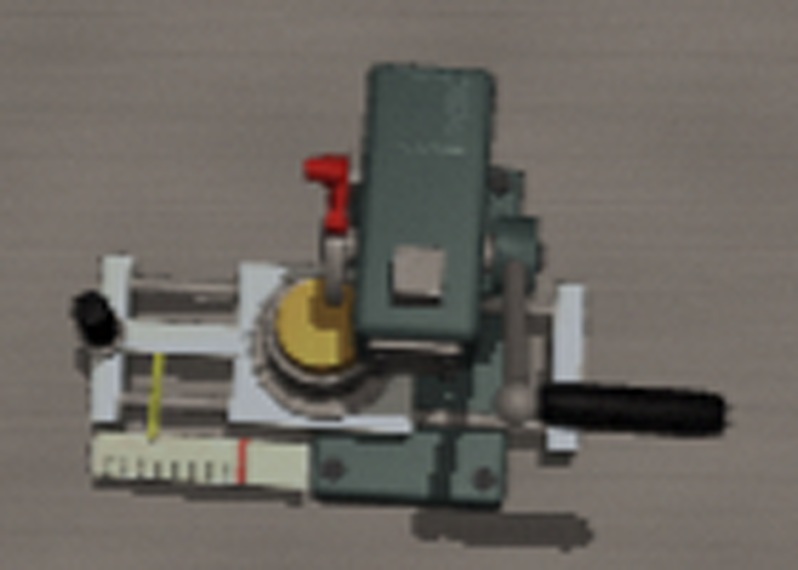

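View pics/sz.png

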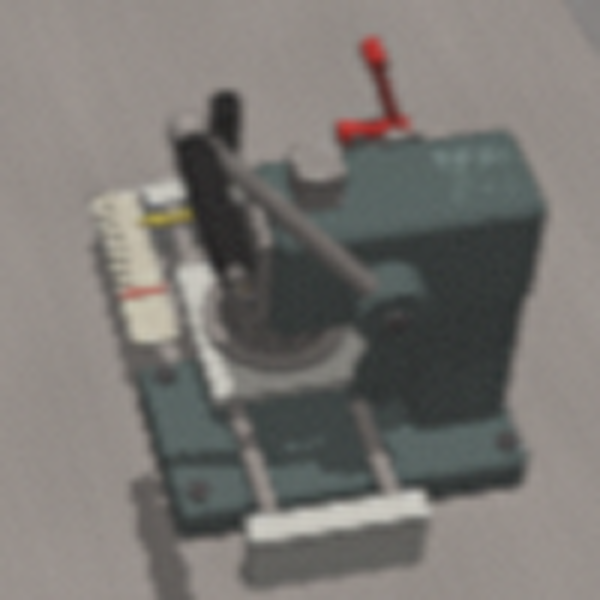

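```bash
cat > h.py <<'E'
import numpy as np, cv2
from workcell import optics, readout
def ray(cam,u,v,z):
    c=optics.camera_params(cam);R=np.array(c["R"]);o=-R.T@np.array(c["t"])
    d=R.T@np.linalg.inv(c["mtx"])@np.array([u,v,1]); return o+d*(z-o[2])/d[2]
def proj(cam,X):
    c=optics.camera_params(cam);p=np.array(c["mtx"])@(np.array(c["R"])@X+np.array(c["t"]));return p[:2]/p[2]
E
python3 - <<'E'
from h import *
T=lambda u,v,z:ray("top",215+u/5.7,125+v/5.7,z).round(1)
S=lambda u,v,z:ray("side",265+u/6,170+v/6,z).round(1)
for n,a in dict(post=(88,308,118),gripm=(635,408,325),gl=(540,402,325),gr=(728,412,325),ram=(418,270,240),red1=(242,440,32),red2=(242,484,32),ptr=(153,437,35),ptr2=(157,355,50),headBL=(372,66,215),headBR=(492,70,215),headFL=(358,335,215),headFR=(472,340,215),stripL=(94,485,32),baseR=(505,505,30),cap=(322,325,118),tab=(318,165,262)).items(): print(n,T(*a))
print(S(315,160,240),"ramS",S(228,95,118),"post",S(372,45,270),"tab", S(143,293,32),"red")
t0=np.load("pics/top0.npz");d=t0["d"];p=t0["p"].astype(int)
print(d[172,285],d[197,330])
c=optics.camera_params("top")
def cloud(cam,d):
    c=optics.camera_params(cam);v,u=np.mgrid[:420,:560];R=np.array(c["R"]);q=np.linalg.inv(c["mtx"])@np.stack([u.ravel(),v.ravel(),np.ones(u.size)])*d.ravel()
    return (R.T@(q-np.array(c["t"])[:,None])).T.reshape(420,560,3)
P=cloud("top",d)
m=(P[...,2]>200)&(P[...,2]<222)&(P[...,0]>350); m[:,:270]=0;m[:,320:]=0
uv=np.argwhere(m)[:,::-1]
print(len(uv)); r=cv2.minAreaRect(P[m][:,:2].astype(np.float32)); print("head",r,cv2.boxPoints(r))
g=(p.sum(2)<90)&(P[...,2]>290);g[:,:300]=0; g[:,360:]=0;g[220:]=0
print("grip",g.sum(),np.median(P[g],0),cv2.minAreaRect(P[g][:,:2].astype(np.float32)))
g=(P[...,2]>230)&(P[...,2]<250);g[:,:270]=0;g[:,300:]=0;g[160:,:]&=True
print("ram",[tuple(x) for x in P[g].round()][:30])
rd=(p[...,0]>130)&(p[...,1]<60)&(p[...,2]<60); rd[:140]=0
print("tab",P[rd].round().tolist(),np.argwhere(rd).min(0),np.argwhere(rd).max(0))
for nm,a in (("beaker",(217,258)),("jar",(157,245))): print(nm,P[a[1],a[0]])
E
```

```text
post [632. 130. 118.]
gripm [ 528.5 -164.4  325. ]
gl [ 531.3 -118.6  325. ]
gr [ 526.7 -209.3  325. ]
ram [621.  -60.2 240. ]
red1 [571.9  45.2  32. ]
red2 [544.5  44.7  32. ]
ptr [572.9  99.4  35. ]
ptr2 [620.7  96.5  50. ]
headBL [743.1 -34.9 215. ]
headBR [ 740.9 -100.4  215. ]
headFL [592.  -28.4 215. ]
headFR [589.5 -89.4 215. ]
stripL [543.5 135.   32. ]
baseR [ 532.6 -115.5   30. ]
cap [622.3  -5.9 118. ]
tab [671.2  -7.7 262. ]
[621.  -62.7 240. ] ramS [636.5 128.2 118. ] post [668.3 -13.5 270. ] tab [561.8  55.   32. ] red
1227.3588 1114.5164
1127
head ((664.6853637695312, -63.87889862060547), (166.15904235839844, 112.32142639160156), 4.200356483459473) [[ 577.7155     -13.95414  ]
 [ 585.94244   -125.97388  ]
 [ 751.6552    -113.80366  ]
 [ 743.4283      -1.7839203]]
grip 233 [ 525.41114871 -161.92877175  335.86508068] ((429.16839599609375, -95.94380187988281), (79.36751556396484, 291.25445556640625), 56.647117614746094)
ram [(np.float64(633.0), np.float64(-47.0), np.float64(245.0)), (np.float64(634.0), np.float64(-50.0), np.float64(241.0)), (np.float64(634.0), np.float64(
[... 1630 characters left out ...]
.0, -3.0, 271.0], [672.0, -6.0, 270.0], [671.0, -9.0, 270.0], [671.0, -12.0, 270.0], [671.0, -14.0, 271.0], [671.0, -17.0, 273.0], [668.0, -3.0, 272.0], [667.0, -6.0, 273.0], [667.0, -9.0, 274.0], [666.0, -12.0, 277.0], [668.0, -15.0, 271.0], [668.0, -17.0, 271.0], [665.0, -12.0, 271.0], [665.0, -15.0, 271.0], [665.0, -18.0, 272.0], [673.0, -16.0, 218.0], [669.0, -16.0, 220.0], [666.0, -16.0, 219.0], [662.0, -16.0, 222.0], [658.0, -13.0, 224.0], [660.0, -16.0, 216.0], [656.0, -10.0, 220.0], [656.0, -13.0, 221.0], [655.0, -16.0, 223.0], [654.0, -13.0, 216.0], [653.0, -16.0, 221.0]] [153 269] [164 274]
beaker [376.19198185 177.71001424  46.67761525]
jar [414.29571993 368.29611265  95.09807795]
```

```bash
cat >> h.py <<'E'
from scipy.spatial.transform import Rotation as Ro
def st():
    s=readout.state();R=Ro.from_euler("xyz",s["ee_rot"],degrees=True)
    print("t",round(s["time_s"],2),"p",s["ee_pos"].round(1),"f",s["force"].round(1),"w",round(s["gripper_width"],1),"q",s["qpos"].round(0))
    return s,R
def need(yaw=-2.7):
    s,R=st();M=R.as_matrix();a=np.radians(yaw);px=np.array([np.cos(a),np.sin(a),0])
    for sg in (1,-1):
        y=sg*px;x=np.array([0,0,-1.]);T=np.stack([x,y,np.cross(x,y)],1)
        print(sg,(Ro.from_matrix(T)*R.inv()).as_rotvec().round(3))
    print(M.round(3))
E
python3 - <<'E'
from h import *
need()
p,d=optics.grab_frame("wrist");cv2.imwrite("pics/w0.png",p[:,:,::-1])
E
```

```text
t 0.1 p [254.5 515.2 227.2] f [ 0.5 -0.1  0.7] w 91.2 q [63. 18. 90. -0. 72. -1.]
1 [ 1.000e-03 -1.000e-03 -1.159e+00]
-1 [2.000e-03 1.000e-03 1.982e+00]
[[-0.001  0.443  0.897]
 [-0.001  0.897 -0.443]
 [-1.    -0.002 -0.   ]]
```

View pics/w0.png

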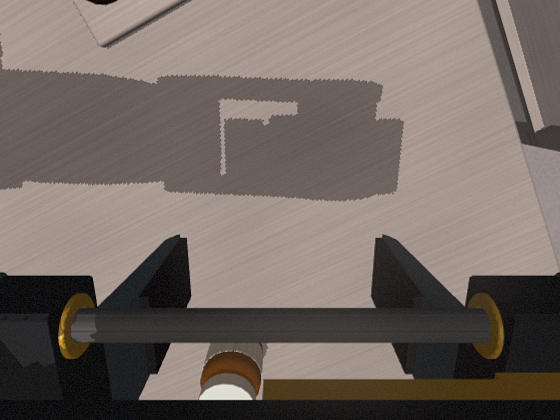

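The wrist picture shows the fingers from behind the jaws, with the jar at (230,380). I'll move to above the post while turning the jaws along press x.

```bash
python3 -m creep '[{"translation":[2.0,-2.0,0.8],"delta_rot":[0,0,-0.1]},{"translation":[2.5,-2.5,0.8],"delta_rot":[0,0,-0.1]},{"translation":[2.5,-2.5,0.4],"delta_rot":[0,0,-0.1]},{"translation":[2.5,-2.5,0],"delta_rot":[0,0,-0.1]},{"translation":[2.5,-2.5,0],"delta_rot":[0,0,-0.1]}]' 1 && python3 -m creep '[{"translation":[2.5,-2.5,0],"delta_rot":[0,0,-0.1]},{"translation":[2.5,-2.5,0],"delta_rot":[0,0,-0.1]},{"translation":[2.5,-2.5,0],"delta_rot":[0,0,-0.1]},{"translation":[2.5,-2.5,0],"delta_rot":[0,0,-0.1]},{"translation":[2.5,-2.5,0],"delta_rot":[0,0,-0.1]}]' && python3 -m creep '[{"translation":[2.5,-2.5,0],"delta_rot":[0,0,-0.1]},{"translation":[2.5,-2.5,0],"delta_rot":[0,0,-0.059]},{"translation":[2.5,-2.5,0],"delta_rot":[0,0,0]},{"translation":[2,-2.5,0],"delta_rot":[0,0,0]},{"translation":[0,0,0],"delta_rot":[0,0,0]}]'
python3 - <<'E'
from h import *
need()
p,d=optics.grab_frame("wrist");cv2.imwrite("pics/w1.png",p[:,:,::-1])
need()
E
```

```text
time_s: 0.57
ee_pos: [375.5, 394.4, 248.1]
ee_rot: [91.9, 90.0, 36.8]
force: [0.1, 0.2, 0.1]
gripper_width: 91.4
time_s: 0.98
ee_pos: [500.5, 269.0, 247.8]
ee_rot: [-70.5, 90.0, -154.3]
force: [0.0, 1.0, -0.7]
gripper_width: 91.2
time_s: 1.4
ee_pos: [597.9, 165.9, 246.9]
ee_rot: [24.9, 89.8, -68.1]
force: [-1.3, 0.4, 0.3]
gripper_width: 90.6
t 1.4 p [597.9 165.9 246.9] f [-1.3  0.4  0.3] w 90.6 q [15. 22. 82. -0. 77. 18.]
1 [0.003 0.001 0.005]
-1 [ 2.000e-03 -4.000e-03 -3.137e+00]
[[ 0.001  0.999 -0.052]
 [-0.003 -0.052 -0.999]
 [-1.     0.001  0.003]]
t 1.45 p [596.  168.2 247. ] f [-0.6  0.5 -0.4] w 91.4 q [15. 22. 82. -0. 77. 18.]
1 [ 0.001 -0.001  0.004]
-1 [-1.000e-03 -1.000e-03 -3.138e+00]
[[-0.001  0.999 -0.051]
 [-0.001 -0.051 -0.999]
 [-1.    -0.001  0.001]]
```

View pics/w1.png

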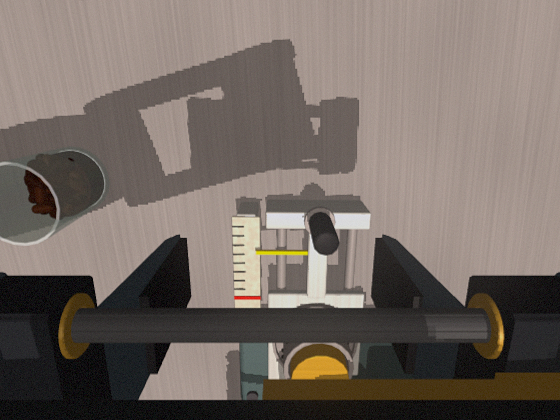

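The wrist view shows the post top at about (326,242), the yellow pointer at (283,253) and the red line at (247,297), all free.

```bash
python3 - <<'E'
from h import *
c=optics.camera_params("wrist");R=np.array(c["R"]);print("cam",-R.T@np.array(c["t"]),R[2])
W=lambda u,v,z:ray("wrist",u,v,z).round(1)
print("post top",W(326,242,118),"post base",W(317,216,58),"ptr",W(262,253,48),W(305,253,48),"red",W(238,297,40),W(258,297,40))
print("strip L edge",W(234,216,38),W(234,300,38),"bar",W(317,258,58),W(317,290,58))
p=cv2.imread("pics/w1.png"); cv2.imwrite("pics/w1z.png",cv2.resize(p[190:310,220:380],None,fx=5,fy=5,interpolation=cv2.INTER_CUBIC))
E
```

```text
cam [599.6297747  250.63088271 404.34219128] [-0.01470045 -0.29025913 -0.95683517]
post top [630.7 133.1 118. ] post base [629.  135.9  58. ] ptr [572.6  95.6  48. ] [616.6  93.3  48. ] red [542.6  41.6  40. ] [564.3  40.5  40. ]
strip L edge [545.9 133.6  38. ] [537.5  37.   38. ] bar [628.   91.7  58. ] [627.2  55.9  58. ]
```

View pics/w1z.png

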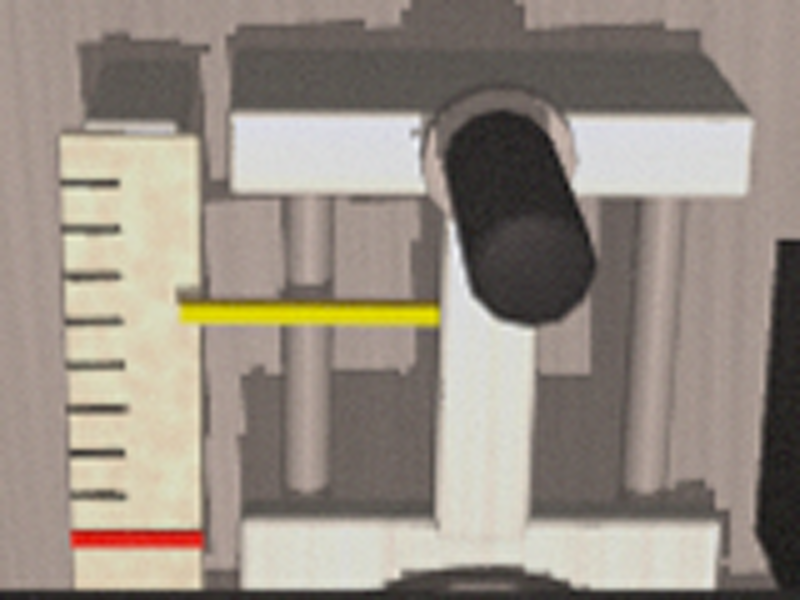

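```bash
python3 -m creep '[{"translation":[1.7,-1.8,0],"delta_rot":[0,0,0]},{"translation":[1.8,-1.9,0],"delta_rot":[0,0,0]},{"translation":[0,0,-3],"delta_rot":[0,0,0]},{"translation":[0,0,-3],"delta_rot":[0,0,0]},{"translation":[0,0,-3],"delta_rot":[0,0,0]}]' && python3 -m creep '[{"translation":[0,0,-3],"delta_rot":[0,0,0]},{"translation":[0,0,-2.5],"delta_rot":[0,0,0]},{"translation":[0,0,-1.5],"delta_rot":[0,0,0]},{"translation":[0,0,0],"delta_rot":[0,0,0]},{"translation":[0,0,0],"delta_rot":[0,0,0]}]'
python3 - <<'E'
from h import *
st()
p,d=optics.grab_frame("wrist");cv2.imwrite("pics/w2.png",p[:,:,::-1])
E
```

```text
time_s: 1.87
ee_pos: [629.2, 134.3, 157.2]
ee_rot: [138.5, 89.9, 45.8]
force: [0.2, -0.0, -0.7]
gripper_width: 91.3
time_s: 2.28
ee_pos: [628.7, 134.4, 87.5]
ee_rot: [-85.4, 89.9, -178.1]
force: [-0.5, 0.9, 0.3]
gripper_width: 91.1
t 2.28 p [628.7 134.4  87.5] f [-0.5  0.9  0.3] w 91.1 q [11. 31. 91.  0. 58. 14.]
```

View pics/w2.png

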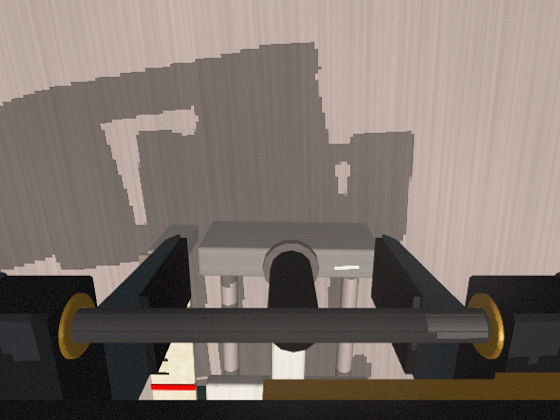

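The post stands between the jaws, at (292,300) against a jaw centre near (282). Closing.

```bash
python3 -m creep '[{"translation":[0.2,-0.3,0],"delta_rot":[0,0,0]},{"translation":[0,0,0],"delta_rot":[0,0,0]},{"translation":[0,0,0],"delta_rot":[0,0,0]},{"translation":[0,0,0],"delta_rot":[0,0,0]},{"translation":[0,0,0],"delta_rot":[0,0,0]}]' -1 20 && python3 -m creep '[{"translation":[0,0,0],"delta_rot":[0,0,0]},{"translation":[0,0,0],"delta_rot":[0,0,0]},{"translation":[0,0,0],"delta_rot":[0,0,0]},{"translation":[0,0,0],"delta_rot":[0,0,0]},{"translation":[0,0,0],"delta_rot":[0,0,0]}]'
```

```text
time_s: 2.75
ee_pos: [631.8, 130.5, 88.5]
ee_rot: [104.7, 89.9, 12.0]
force: [-0.1, 0.8, 0.3]
gripper_width: 60.5
time_s: 3.17
ee_pos: [631.6, 130.6, 87.9]
ee_rot: [-51.0, 90.0, -143.6]
force: [-0.0, 0.6, 0.9]
gripper_width: 27.4
```

```bash
python3 -m creep '[{"translation":[0,0,0],"delta_rot":[0,0,0]},{"translation":[0,0,0],"delta_rot":[0,0,0]},{"translation":[0,0,0],"delta_rot":[0,0,0]},{"translation":[0,0,0],"delta_rot":[0,0,0]}]' && python3 -m creep '[{"translation":[-0.05,-1,0],"delta_rot":[0,0,0]},{"translation":[-0.05,-1,0],"delta_rot":[0,0,0]},{"translation":[-0.05,-1,0],"delta_rot":[0,0,0]},{"translation":[-0.05,-1,0],"delta_rot":[0,0,0]},{"translation":[-0.05,-1,0],"delta_rot":[0,0,0]}]' && python3 -m creep '[{"translation":[0,0,0],"delta_rot":[0,0,0]},{"translation":[0,0,0],"delta_rot":[0,0,0]},{"translation":[0,0,0],"delta_rot":[0,0,0]}]'
python3 - <<'E'
from h import *
st()
for n in ("wrist","top"):
  p,d=optics.grab_frame(n);cv2.imwrite(f"pics/{n}3.png",p[:,:,::-1])
t=cv2.imread("pics/top3.png")[125:225,215:355];w=cv2.imread("pics/wrist3.png")[220:420,130:430]
cv2.imwrite("pics/t3z.png",cv2.resize(t,None,fx=5.7,fy=5.7,interpolation=cv2.INTER_CUBIC))
cv2.imwrite("pics/w3z.png",cv2.resize(w,None,fx=2.6,fy=2.6,interpolation=cv2.INTER_CUBIC))
E
```

```text
time_s: 3.5
ee_pos: [633.6, 130.5, 88.0]
ee_rot: [94.0, 89.8, 1.3]
force: [5.3, -0.3, -2.4]
gripper_width: 21.8
time_s: 3.92
ee_pos: [630.6, 81.1, 88.0]
ee_rot: [120.2, 89.8, 27.5]
force: [4.3, 2.3, -3.6]
gripper_width: 21.6
time_s: 4.17
ee_pos: [630.5, 79.7, 87.9]
ee_rot: [66.7, 89.8, -26.0]
force: [5.1, -2.5, -2.0]
gripper_width: 21.4
t 4.17 p [630.5  79.7  87.9] f [ 5.1 -2.5 -2. ] w 21.4 q [ 6. 30. 92. -0. 58.  9.]
```

View pics/t3z.png

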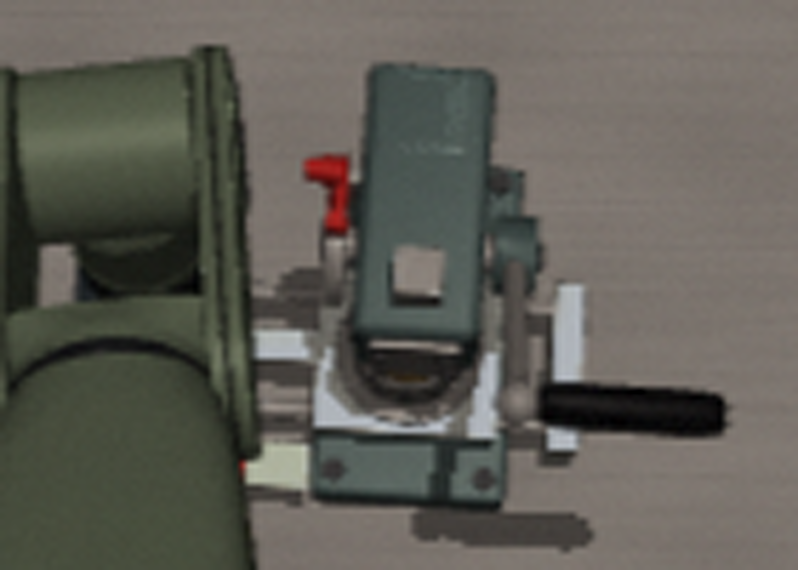

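View pics/w3z.png

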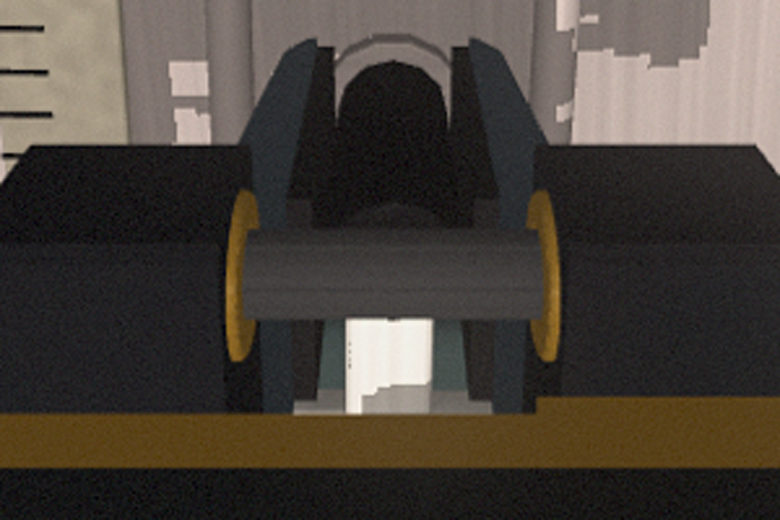

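The carriage moved about 50 mm. The platform's left edge went from 228 to 316 in the zoomed top view, and the pointer is hidden by the arm. I'll move 4 mm more, then release and check from above.

```bash
python3 -m creep '[{"translation":[-0.02,-0.4,0],"delta_rot":[0,0,0]},{"translation":[0,0,0],"delta_rot":[0,0,0]},{"translation":[0,0,0],"delta_rot":[0,0,0]},{"translation":[0,0,0],"delta_rot":[0,0,0]}]' && python3 -m creep '[{"translation":[0,0,0],"delta_rot":[0,0,0]},{"translation":[0,0,0],"delta_rot":[0,0,0]},{"translation":[0,0,0],"delta_rot":[0,0,0]},{"translation":[0,0,0],"delta_rot":[0,0,0]}]' -0.1 20 && python3 -m creep '[{"translation":[0,0,3],"delta_rot":[0,0,0]},{"translation":[0,0,3],"delta_rot":[0,0,0]},{"translation":[0,1,3],"delta_rot":[0,0,0]},{"translation":[-1,3,3],"delta_rot":[0,0,0]},{"translation":[-1,3,3],"delta_rot":[0,0,0]}]'&& python3 -m creep '[{"translation":[0,0,0],"delta_rot":[0,0,0]},{"translation":[0,0,0],"delta_rot":[0,0,0]}]'
python3 - <<'E'
from h import *
st()
p,d=optics.grab_frame("wrist");cv2.imwrite("pics/w4.png",p[:,:,::-1])
p,d=optics.grab_frame("side");cv2.imwrite("pics/s4.png",cv2.resize(p[170:270,265:365,::-1],None,fx=6,fy=6,interpolation=cv2.INTER_CUBIC))
E
```

```text
time_s: 4.6
ee_pos: [630.4, 76.6, 88.0]
ee_rot: [91.6, 89.8, -1.1]
force: [5.0, -0.3, -2.7]
gripper_width: 21.5
time_s: 4.93
ee_pos: [628.5, 76.6, 88.0]
ee_rot: [-86.4, 90.0, -179.1]
force: [1.2, -0.1, 0.3]
gripper_width: 41.1
time_s: 5.35
ee_pos: [609.5, 143.7, 236.8]
ee_rot: [-111.6, 90.0, 155.5]
force: [0.7, 0.2, -0.3]
gripper_width: 40.9
time_s: 5.52
ee_pos: [610.0, 145.3, 237.6]
ee_rot: [102.2, 89.8, 9.7]
force: [-0.8, 0.5, -0.6]
gripper_width: 41.2
t 5.52 p [610.  145.3 237.6] f [-0.8  0.5 -0.6] w 41.2 q [12. 23. 82. -0. 75. 15.]
```

View pics/w4.png

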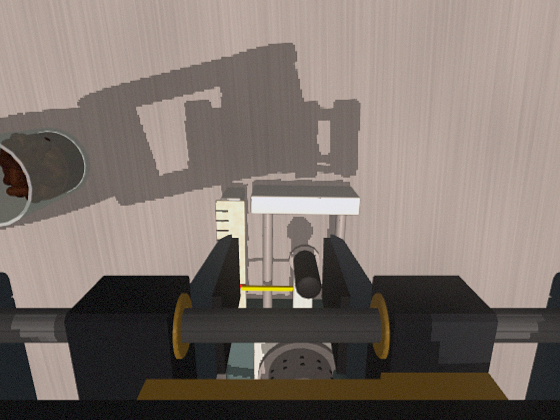

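View pics/s4.png

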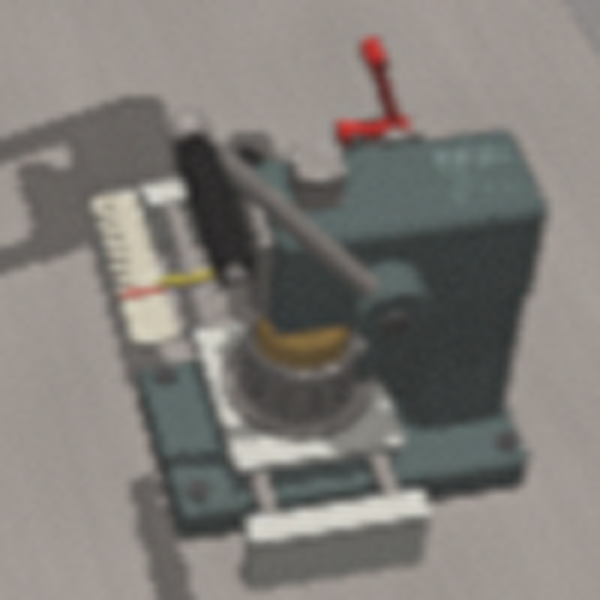

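The side view shows the pointer running into the red line at about (163,286). I'll take a cleaner wrist view to confirm.

```bash
python3 -m creep '[{"translation":[-2,1.5,0],"delta_rot":[0,0,0]},{"translation":[-2,1.5,0],"delta_rot":[0,0,0]},{"translation":[0,0,0],"delta_rot":[0,0,0]},{"translation":[0,0,0],"delta_rot":[0,0,0]}]' 
python3 - <<'E'
from h import *
st()
p,d=optics.grab_frame("wrist");cv2.imwrite("pics/w5.png",p[:,:,::-1])
cv2.imwrite("pics/w5z.png",cv2.resize(p[180:300,200:360,::-1],None,fx=5,fy=5,interpolation=cv2.INTER_CUBIC))
E
```

```text
time_s: 5.95
ee_pos: [569.0, 173.2, 233.9]
ee_rot: [-59.4, 89.8, -152.1]
force: [0.5, -0.3, -0.2]
gripper_width: 41.3
t 5.95 p [569.  173.2 233.9] f [ 0.5 -0.3 -0.2] w 41.3 q [16. 20. 86. -0. 74. 19.]
```

View pics/w5z.png

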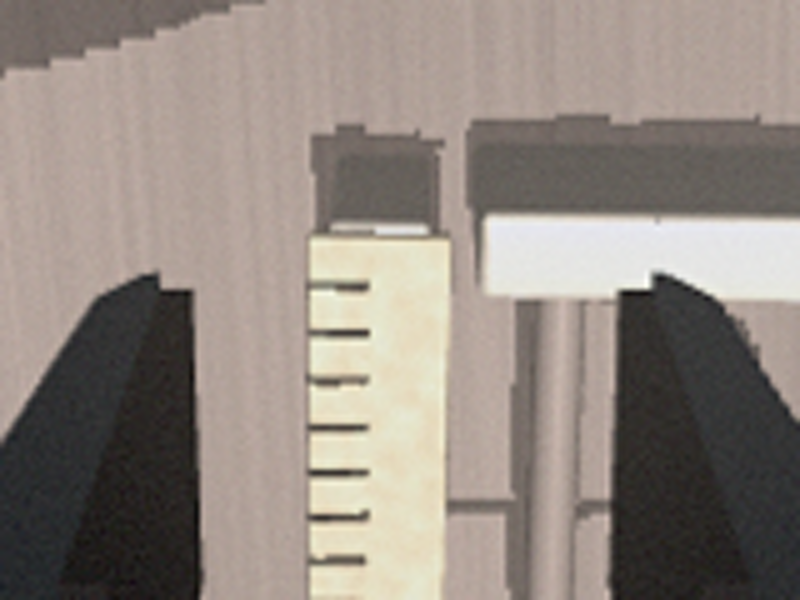

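```bash
python3 -m creep '[{"translation":[0,2.5,0],"delta_rot":[0,0,0]},{"translation":[0,2.5,0],"delta_rot":[0,0,0]},{"translation":[0,0,0],"delta_rot":[0,0,0]},{"translation":[0,0,0],"delta_rot":[0,0,0]}]' 
python3 - <<'E'
from h import *
st()
p,d=optics.grab_frame("wrist")
cv2.imwrite("pics/w6z.png",cv2.resize(p[200:320,200:360,::-1],None,fx=5,fy=5,interpolation=cv2.INTER_CUBIC))
E
```

```text
time_s: 6.33
ee_pos: [570.5, 223.6, 234.3]
ee_rot: [-35.4, 89.9, -128.0]
force: [0.3, -0.2, -0.3]
gripper_width: 41.3
t 6.33 p [570.5 223.6 234.3] f [ 0.3 -0.2 -0.3] w 41.3 q [20. 22. 84. -0. 75. 23.]
```

View pics/w6z.png

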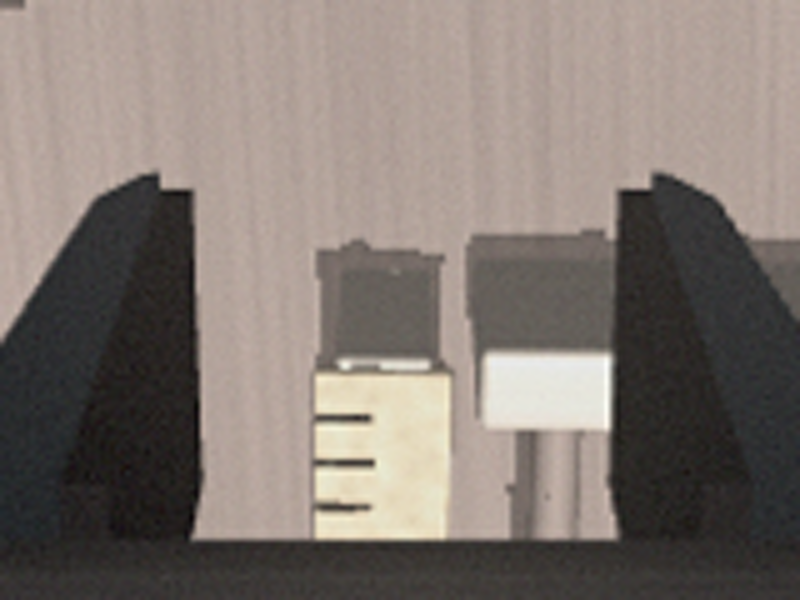

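Wrong way: the camera sits on the +y side, so I need to go to lower y.

```bash
python3 -m creep '[{"translation":[0,-3,0],"delta_rot":[0,0,0]},{"translation":[0,-3,0],"delta_rot":[0,0,0]},{"translation":[0,-3,0],"delta_rot":[0,0,0]},{"translation":[0,-3,0],"delta_rot":[0,0,0]},{"translation":[0,0,0],"delta_rot":[0,0,0]}]' && python3 -m creep '[{"translation":[0,0,0],"delta_rot":[0,0,0]}]'
python3 - <<'E'
from h import *
st()
p,d=optics.grab_frame("wrist")
cv2.imwrite("pics/w7z.png",cv2.resize(p[200:320,200:360,::-1],None,fx=5,fy=5,interpolation=cv2.INTER_CUBIC))
E
```

```text
time_s: 6.8
ee_pos: [569.7, 97.7, 235.2]
ee_rot: [-6.0, 89.8, -99.0]
force: [-0.3, 0.6, 0.1]
gripper_width: 41.1
time_s: 6.88
ee_pos: [570.0, 101.3, 235.3]
ee_rot: [-20.3, 90.0, -113.2]
force: [0.4, 0.8, -0.1]
gripper_width: 41.0
t 6.88 p [570.  101.3 235.3] f [ 0.4  0.8 -0.1] w 41.0 q [ 9. 18. 88. -0. 73. 12.]
```

View pics/w7z.png

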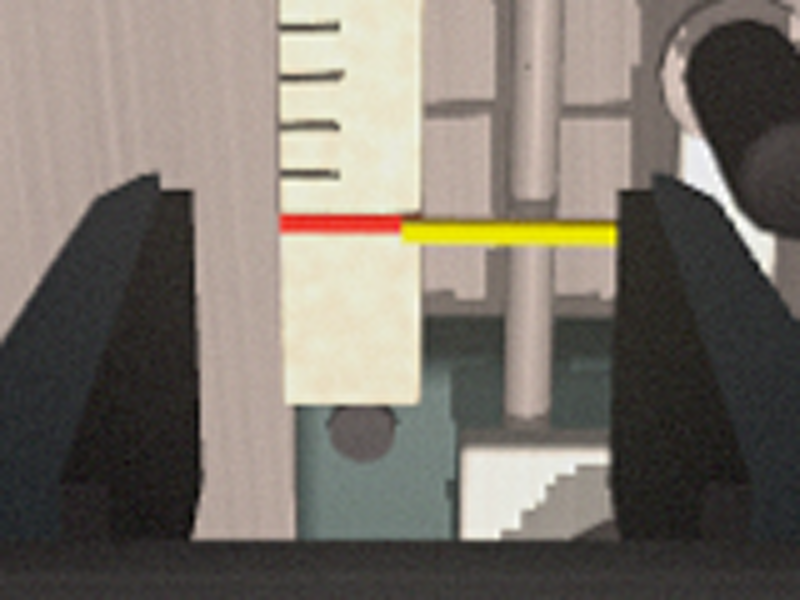

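The wrist view shows the yellow pointer (row 233) on the red line (row 224 in the zoom). That is about 2 mm before parallax from the pointer's height, so the pot is centred. Next is the catch: close the fingers and move in front of the tab.

```bash
python3 -m creep '[{"translation":[1,-2.5,0.7],"delta_rot":[0,0,0]},{"translation":[1,-2.5,0.7],"delta_rot":[0,0,0]},{"translation":[1,-2.5,0],"delta_rot":[0,0,0]},{"translation":[1,-2.5,0],"delta_rot":[0,0,0]},{"translation":[1,-1.2,0],"delta_rot":[0,0,0]}]' -1 20 && python3 -m creep '[{"translation":[0,0,0],"delta_rot":[0,0,0]},{"translation":[0,0,0],"delta_rot":[0,0,0]},{"translation":[0,0,0],"delta_rot":[0,0,0]},{"translation":[0,0,0],"delta_rot":[0,0,0]},{"translation":[0,0,0],"delta_rot":[0,0,0]}]'
python3 - <<'E'
from h import *
st()
for n in ("side","wrist"):
  p,d=optics.grab_frame(n)
  if n=="side": p=cv2.resize(p[140:270,265:395],None,fx=4.5,fy=4.5,interpolation=cv2.INTER_CUBIC)
  cv2.imwrite(f"pics/{n}8.png",p[:,:,::-1])
E
```

```text
time_s: 7.35
ee_pos: [620.4, -10.0, 249.4]
ee_rot: [18.3, 89.9, -74.5]
force: [0.2, -0.1, 0.0]
gripper_width: 10.7
time_s: 7.77
ee_pos: [619.5, -6.9, 249.4]
ee_rot: [-170.9, 90.0, 96.5]
force: [0.3, -0.3, 0.1]
gripper_width: 0.4
t 7.77 p [619.5  -6.9 249.4] f [ 0.3 -0.3  0.1] w 0.4 q [-2. 22. 81.  0. 77.  1.]
```

View pics/side8.png

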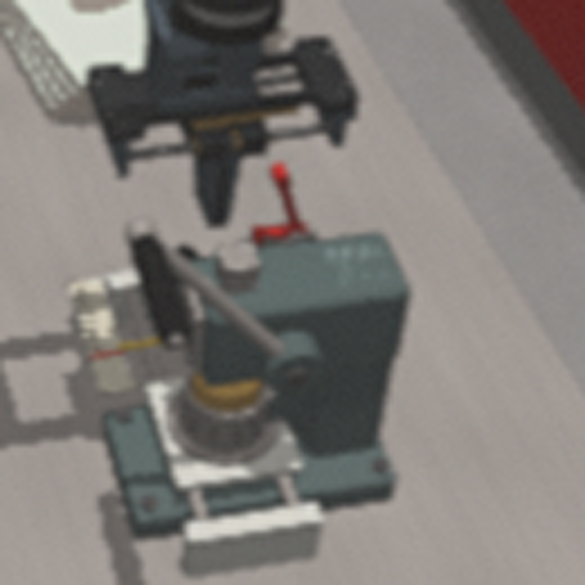

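View pics/wrist8.png

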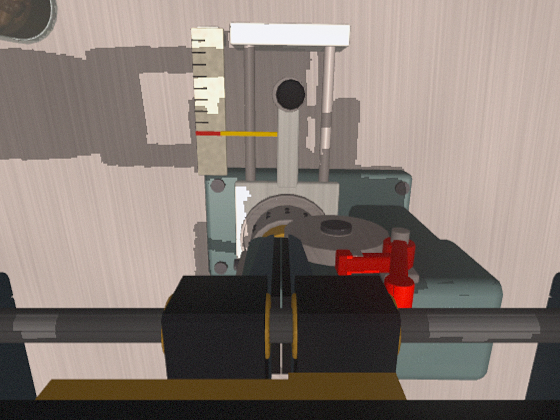

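The wrist view shows the pointer meeting the red line at row 133, and the catch tab end at (399,290). I'll compute its y to line up the finger.

```bash
python3 - <<'E'
from h import *
for z in (255,268): print(ray("wrist",399,292,z).round(1))
print(ray("wrist",336,228,130).round(1), "tips",proj("wrist",np.array([619.5,-7,235])))
E
```

```text
[672.3 -12.8 255. ]
[668.   -5.3 268. ]
[661.5 -26.8 130. ] tips [281.57844944 265.81387448]
```

```bash
python3 -m creep '[{"translation":[1,-0.2,1.2],"delta_rot":[0,0,0]},{"translation":[1.2,0,0],"delta_rot":[0,0,0]},{"translation":[1,0,0],"delta_rot":[0,0,0]},{"translation":[1,0,0],"delta_rot":[0,0,0]},{"translation":[0.5,0,0],"delta_rot":[0,0,0]}]' && python3 -m creep '[{"translation":[0.8,0,0],"delta_rot":[0,0,0]},{"translation":[0.8,0,0],"delta_rot":[0,0,0]},{"translation":[0.7,0,0],"delta_rot":[0,0,0]},{"translation":[0,0,0],"delta_rot":[0,0,0]}]'
python3 - <<'E'
from h import *
st()
for n in ("side",):
  p,d=optics.grab_frame(n)
  if n=="side": p=cv2.resize(p[140:270,265:395],None,fx=4.5,fy=4.5,interpolation=cv2.INTER_CUBIC)
  cv2.imwrite(f"pics/{n}9.png",p[:,:,::-1])
E
```

```text
time_s: 8.28
ee_pos: [663.3, -9.7, 262.7]
ee_rot: [-86.0, 89.5, -178.7]
force: [-16.4, -0.7, 12.5]
gripper_width: 0.5
time_s: 8.62
ee_pos: [690.8, -9.8, 260.9]
ee_rot: [100.6, 90.0, 7.9]
force: [0.2, 0.6, -0.2]
gripper_width: 0.2
t 8.62 p [690.8  -9.8 260.9] f [ 0.2  0.6 -0.2] w 0.2 q [-2. 28. 69.  0. 83.  1.]
```

View pics/side9.png

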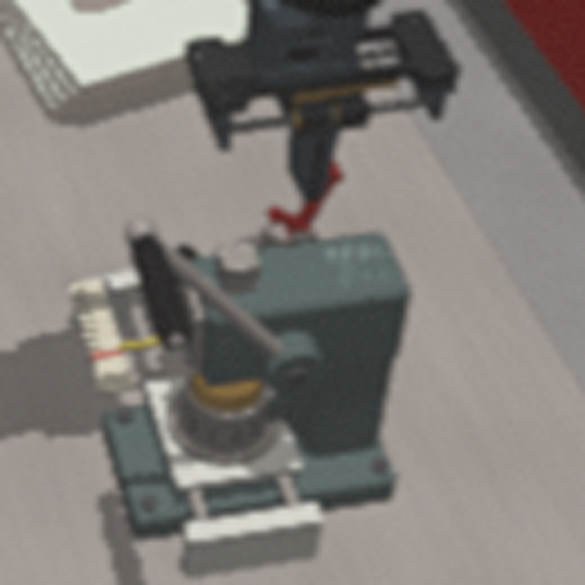

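The tab leans well back in the side view, tip at (337,175). I'll push it on to its stop.

```bash
python3 -m creep '[{"translation":[0.5,0,0],"delta_rot":[0,0,0]},{"translation":[0.5,0,0],"delta_rot":[0,0,0]},{"translation":[0.4,0,0],"delta_rot":[0,0,0]},{"translation":[0,0,0],"delta_rot":[0,0,0]}]' && python3 -m creep '[{"translation":[-2,0,1],"delta_rot":[0,0,0]},{"translation":[-3,0,3],"delta_rot":[0,0,0]},{"translation":[-2,0,3],"delta_rot":[0,0,0]},{"translation":[0,0,3],"delta_rot":[0,0,0]},{"translation":[0,0,2],"delta_rot":[0,0,0]}]'
python3 - <<'E'
from h import *
st()
for n in ("side","top"):
  p,d=optics.grab_frame(n)
  if n=="side": p=cv2.resize(p[140:270,265:395],None,fx=4.5,fy=4.5,interpolation=cv2.INTER_CUBIC)
  cv2.imwrite(f"pics/{n}10.png",p[:,:,::-1])
E
```

```text
time_s: 9.0
ee_pos: [704.8, -10.0, 260.8]
ee_rot: [104.6, 90.0, 11.9]
force: [0.8, 0.7, 0.4]
gripper_width: 0.7
time_s: 9.42
ee_pos: [634.1, -10.1, 385.3]
ee_rot: [91.7, 89.6, -1.0]
force: [0.1, 0.2, 0.3]
gripper_width: 0.7
t 9.42 p [634.1 -10.1 385.3] f [0.1 0.2 0.3] w 0.7 q [-2. 21. 63.  0. 95.  1.]
```

View pics/side10.png

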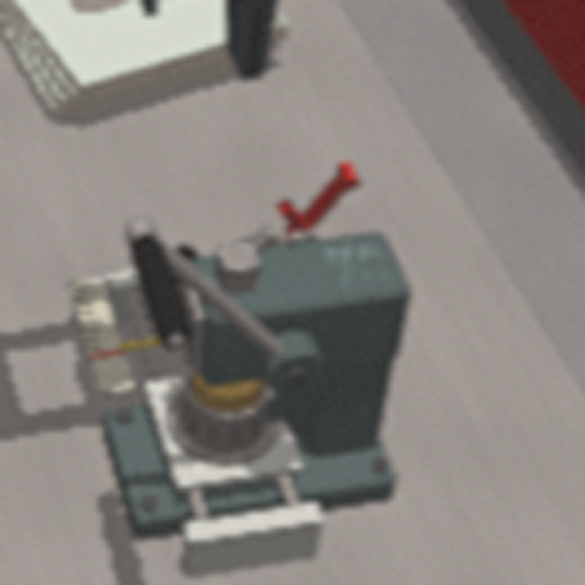

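```bash
python3 - <<'E'
from h import *
for a in (-.35,.35,.6,.75):
  X=np.array([685.5,-9,205])+63*np.array([np.sin(a),-.05*np.sin(a),np.cos(a)]); print(a,((proj("side",X)-[265,140])*4.5).round())
E
```

```text
-0.35 [270. 171.]
0.35 [327. 163.]
0.6 [344. 168.]
0.75 [352. 173.]
```

The tab reads about 0.9 rad in the side view, tip at (348,175). I'll push a little further for margin.

```bash
python3 -m creep '[{"translation":[3,0,-3],"delta_rot":[0,0,0]},{"translation":[2.5,0,-3.5],"delta_rot":[0,0,0]},{"translation":[0,0,-3],"delta_rot":[0,0,0]},{"translation":[0,0,-3],"delta_rot":[0,0,0]},{"translation":[1,0,0],"delta_rot":[0,0,0]}]' && python3 -m creep '[{"translation":[0.6,0,0],"delta_rot":[0,0,0]},{"translation":[0.6,0,0],"delta_rot":[0,0,0]},{"translation":[0.4,0,0],"delta_rot":[0,0,0]}]' && python3 -m creep '[{"translation":[0,0,0],"delta_rot":[0,0,0]}]'
```

```text
time_s: 9.93
ee_pos: [692.7, -10.0, 246.9]
ee_rot: [-88.7, 88.9, 178.6]
force: [-0.1, -0.4, -0.9]
gripper_width: 0.4
time_s: 10.18
ee_pos: [712.2, -10.0, 257.8]
ee_rot: [-88.4, 89.6, 178.9]
force: [-14.4, 0.3, 1.9]
gripper_width: 0.3
time_s: 10.27
ee_pos: [712.2, -10.0, 258.0]
ee_rot: [-88.6, 89.7, 178.7]
force: [-9.1, 0.4, 0.9]
gripper_width: 0.2
```

```bash
python3 -m creep '[{"translation":[-2.5,0,2],"delta_rot":[0,0,0]},{"translation":[-1,0,4],"delta_rot":[0,0,0]},{"translation":[0,0,4],"delta_rot":[0,0,0]},{"translation":[0,0,4],"delta_rot":[0,0,0]},{"translation":[0,0,3],"delta_rot":[0,0,0]}]' 1 20 && python3 -m creep '[{"translation":[-2.5,-2.5,0],"delta_rot":[0,0,0]},{"translation":[-2.5,-2.5,0],"delta_rot":[0,0,0]},{"translation":[-2.5,-2.5,0],"delta_rot":[0,0,0]},{"translation":[-2.5,-2.5,0],"delta_rot":[0,0,0]},{"translation":[-2.5,-2.5,0],"delta_rot":[0,0,0]}]' && python3 -m creep '[{"translation":[-2.5,-2.8,0],"delta_rot":[0,0,0]},{"translation":[0,0,0],"delta_rot":[0,0,0]},{"translation":[0,0,0],"delta_rot":[0,0,0]}]'
python3 - <<'E'
from h import *
need(-2.9)
for n in ("side","wrist"):
  p,d=optics.grab_frame(n)
  if n=="side": p=cv2.resize(p[140:270,265:395],None,fx=4.5,fy=4.5,interpolation=cv2.INTER_CUBIC)
  cv2.imwrite(f"pics/{n}11.png",p[:,:,::-1])
E
```

```text
time_s: 10.68
ee_pos: [679.5, -10.1, 433.9]
ee_rot: [91.3, 89.4, -1.4]
force: [-0.1, -1.1, 0.1]
gripper_width: 30.8
time_s: 11.1
ee_pos: [553.8, -136.2, 429.5]
ee_rot: [76.6, 89.7, -16.1]
force: [-0.1, -0.5, 0.1]
gripper_width: 64.3
time_s: 11.35
ee_pos: [528.9, -164.5, 430.1]
ee_rot: [77.1, 89.6, -15.8]
force: [0.7, 0.8, -0.0]
gripper_width: 84.1
t 11.35 p [ 528.9 -164.5  430.1] f [ 0.7  0.8 -0. ] w 84.1 q [-18.  13.  68.   0.  98. -16.]
1 [ 0.002  0.006 -0.001]
-1 [-1.000e-02  3.000e-03  3.141e+00]
[[ 0.006  0.999 -0.05 ]
 [-0.002 -0.05  -0.999]
 [-1.     0.006  0.001]]
```

View pics/side11.png

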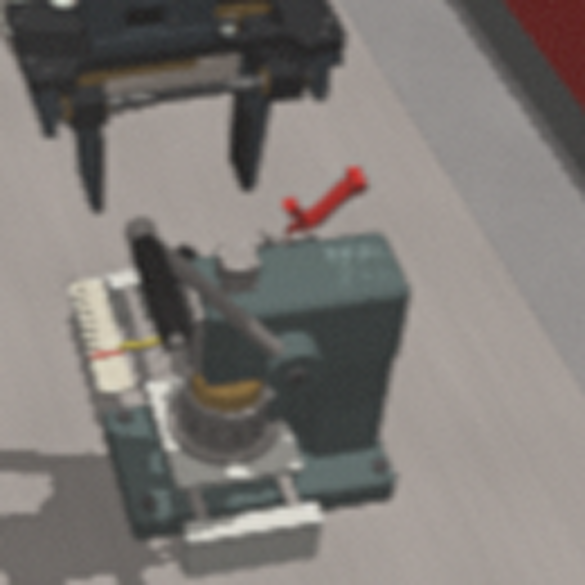

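View pics/wrist11.png

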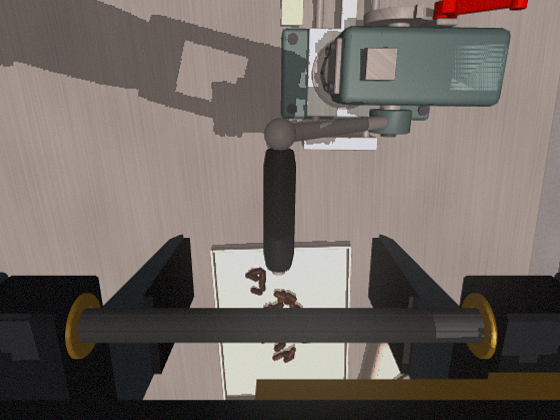

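The catch is now fully back, tip at (355,178) in the side view. The wrist view shows the grip from (280,150) to (280,272), centred at u≈280.

```bash
python3 - <<'E'
from h import *
print(ray("wrist",280,152,325),ray("wrist",279,268,325),ray("wrist",279,210,325))
E
```

```text
[ 531.4871195  -119.06299413  325.        ] [ 526.59898413 -207.1089107   325.        ] [ 528.79532531 -161.01083583  325.        ]
```

```bash
python3 -m creep '[{"translation":[0,0.1,-3],"delta_rot":[0,0,0]},{"translation":[0,0,-3],"delta_rot":[0,0,0]},{"translation":[0,0,-3],"delta_rot":[0,0,0]},{"translation":[0,0,-2],"delta_rot":[0,0,0]},{"translation":[0,0,0],"delta_rot":[0,0,0]}]' && python3 -m creep '[{"translation":[0,0,0],"delta_rot":[0,0,0]},{"translation":[0,0,0],"delta_rot":[0,0,0]},{"translation":[0,0,0],"delta_rot":[0,0,0]},{"translation":[0,0,0],"delta_rot":[0,0,0]},{"translation":[0,0,0],"delta_rot":[0,0,0]}]' -1 50 && python3 -m creep '[{"translation":[0,0,0],"delta_rot":[0,0,0]},{"translation":[0,0,0],"delta_rot":[0,0,0]},{"translation":[0,0,0],"delta_rot":[0,0,0]},{"translation":[0,0,0],"delta_rot":[0,0,0]},{"translation":[0,0,0],"delta_rot":[0,0,0]}]' && python3 -m creep '[{"translation":[0,0,0],"delta_rot":[0,0,0]},{"translation":[0,0,0],"delta_rot":[0,0,0]},{"translation":[0,0,0],"delta_rot":[0,0,0]}]'
python3 - <<'E'
from h import *
st()
p,d=optics.grab_frame("side");p=cv2.resize(p[140:270,265:395],None,fx=4.5,fy=4.5,interpolation=cv2.INTER_CUBIC)
cv2.imwrite(f"pics/side12.png",p[:,:,::-1])
# arc
th0=np.radians(52);a=np.radians(-2.9)
prev=None
for k in range(0,15):
  th=th0-1.05*k/14; q=190*np.array([-np.cos(th),np.sin(th)])
  w=np.array([q[0]*np.cos(a),q[0]*np.sin(a),q[1]])
  if prev is not None: print(k,((w-prev)/10).round(2))
  prev=w
E
```

```text
time_s: 11.87
ee_pos: [528.3, -160.4, 312.7]
ee_rot: [-107.8, 89.5, 159.6]
force: [-1.1, -0.7, -0.8]
gripper_width: 91.5
time_s: 12.28
ee_pos: [529.6, -162.2, 318.7]
ee_rot: [75.6, 89.9, -17.1]
force: [0.4, -0.1, -0.5]
gripper_width: 60.8
time_s: 12.7
ee_pos: [529.0, -162.1, 317.4]
ee_rot: [118.2, 90.0, 25.5]
force: [0.0, 0.0, -0.4]
gripper_width: 27.5
time_s: 12.95
ee_pos: [528.9, -162.1, 317.4]
ee_rot: [-92.8, 90.0, 174.5]
force: [-0.7, 0.1, 0.3]
gripper_width: 22.1
t 12.95 p [ 528.9 -162.1  317.4] f [-0.7  0.1  0.3] w 22.1 q [-18.  14.  83.  -0.  83. -16.]
1 [-1.09  0.06 -0.92]
2 [-1.02  0.05 -1.  ]
3 [-0.94  0.05 -1.07]
4 [-0.86  0.04 -1.14]
5 [-0.77  0.04 -1.2 ]
6 [-0.68  0.03 -1.25]
7 [-0.58  0.03 -1.3 ]
8 [-0.48  0.02 -1.34]
9 [-0.38  0.02 -1.37]
10 [-0.28  0.01 -1.4 ]
11 [-0.17  0.01 -1.41]
12 [-0.06  0.   -1.42]
13 [ 0.04 -0.   -1.42]
14 [ 0.15 -0.01 -1.42]
```

View pics/side12.png

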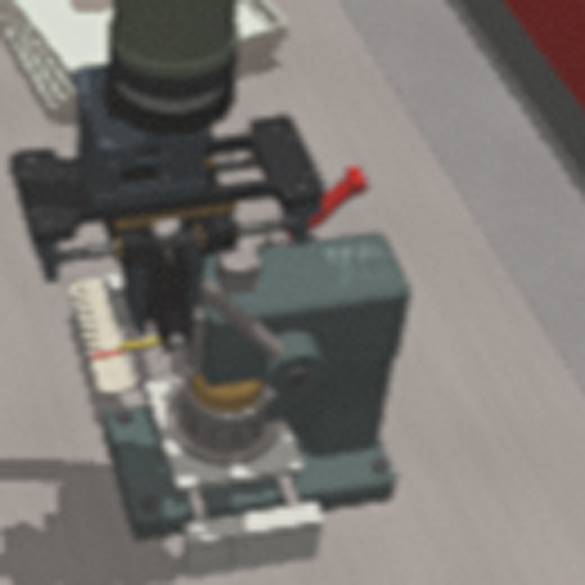

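The grip is held at 22 mm width. I'll pull along the arc and check the force.

```bash
python3 -m creep '[{"translation":[-1.09,0.06,-0.92],"delta_rot":[0,0,0]},{"translation":[-1.02,0.05,-1.0],"delta_rot":[0,0,0]},{"translation":[-0.94,0.05,-1.07],"delta_rot":[0,0,0]},{"translation":[0,0,0],"delta_rot":[0,0,0]}]'
```

```text
time_s: 13.33
ee_pos: [498.5, -160.4, 287.5]
ee_rot: [91.3, 89.9, -1.5]
force: [2.1, 1.4, 4.1]
gripper_width: 22.4
```

```bash
python3 -m creep '[{"translation":[-0.86,0.04,-1.14],"delta_rot":[0,0,0]},{"translation":[-0.77,0.04,-1.2],"delta_rot":[0,0,0]},{"translation":[-0.68,0.03,-1.25],"delta_rot":[0,0,0]},{"translation":[-0.58,0.03,-1.3],"delta_rot":[0,0,0]},{"translation":[-0.48,0.02,-1.34],"delta_rot":[0,0,0]}]' && python3 -m creep '[{"translation":[-0.38,0.02,-1.37],"delta_rot":[0,0,0]},{"translation":[-0.28,0.01,-1.4],"delta_rot":[0,0,0]},{"translation":[-0.17,0.01,-1.41],"delta_rot":[0,0,0]},{"translation":[-0.06,0,-1.42],"delta_rot":[0,0,0]}]'  && python3 -m creep '[{"translation":[0.04,0,-1.42],"delta_rot":[0,0,0]},{"translation":[0,0,0],"delta_rot":[0,0,0]},{"translation":[0,0,0],"delta_rot":[0,0,0]}]'
```

```text
time_s: 13.75
ee_pos: [465.6, -158.5, 227.0]
ee_rot: [100.8, 89.8, 8.1]
force: [-1.3, 2.7, 11.0]
gripper_width: 22.2
time_s: 14.08
ee_pos: [456.1, -157.9, 170.9]
ee_rot: [134.5, 89.9, 41.8]
force: [-3.8, 4.4, 11.8]
gripper_width: 22.4
time_s: 14.33
ee_pos: [456.4, -157.9, 156.2]
ee_rot: [-147.7, 89.9, 119.6]
force: [-4.2, 4.0, 13.4]
gripper_width: 22.3
```

```bash
python3 -m creep '[{"translation":[0.15,0,-1.42],"delta_rot":[0,0,0]},{"translation":[0,0,0],"delta_rot":[0,0,0]},{"translation":[0,0,0],"delta_rot":[0,0,0]}]' && python3 -m creep '[{"translation":[0.05,0,-0.3],"delta_rot":[0,0,0]},{"translation":[0,0,0],"delta_rot":[0,0,0]},{"translation":[0,0,0],"delta_rot":[0,0,0]}]'
```

```text
time_s: 14.58
ee_pos: [457.8, -158.0, 142.2]
ee_rot: [-137.8, 89.9, 129.5]
force: [-4.7, 3.7, 13.1]
gripper_width: 22.1
time_s: 14.83
ee_pos: [458.1, -158.0, 140.3]
ee_rot: [-135.9, 89.9, 131.3]
force: [-7.2, 3.7, 18.9]
gripper_width: 22.4
```

```bash
python3 -m creep '[{"translation":[0.02,0,-0.2],"delta_rot":[0,0,0]},{"translation":[0,0,0],"delta_rot":[0,0,0]},{"translation":[0,0,0],"delta_rot":[0,0,0]},{"translation":[0,0,0],"delta_rot":[0,0,0]},{"translation":[0,0,0],"delta_rot":[0,0,0]}]' && python3 -m creep '[{"translation":[0,0,0],"delta_rot":[0,0,0]},{"translation":[0,0,0],"delta_rot":[0,0,0]},{"translation":[0,0,0],"delta_rot":[0,0,0]},{"translation":[0,0,0],"delta_rot":[0,0,0]},{"translation":[0,0,0],"delta_rot":[0,0,0]}]'
python3 - <<'E'
from h import *
for n in ("side","top","wrist"):
  p,d=optics.grab_frame(n)
  if n=="side": p=cv2.resize(p[140:270,265:395],None,fx=4.5,fy=4.5,interpolation=cv2.INTER_CUBIC)
  if n=="top": p=cv2.resize(p[125:225,215:355],None,fx=5.7,fy=5.7,interpolation=cv2.INTER_CUBIC)
  cv2.imwrite(f"pics/{n}13.png",p[:,:,::-1])
st()
E
```

```text
time_s: 15.25
ee_pos: [458.1, -158.1, 140.1]
ee_rot: [-162.7, 90.0, 104.6]
force: [-10.6, 5.0, 29.5]
gripper_width: 21.9
time_s: 15.67
ee_pos: [458.2, -158.1, 140.1]
ee_rot: [-166.8, 90.0, 100.5]
force: [-9.9, 3.5, 30.5]
gripper_width: 21.9
t 15.82 p [ 458.2 -158.1  140.1] f [-10.2   4.3  30.4] w 22.4 q [-20.  15. 109.   0.  57. -18.]
```

View pics/side13.png

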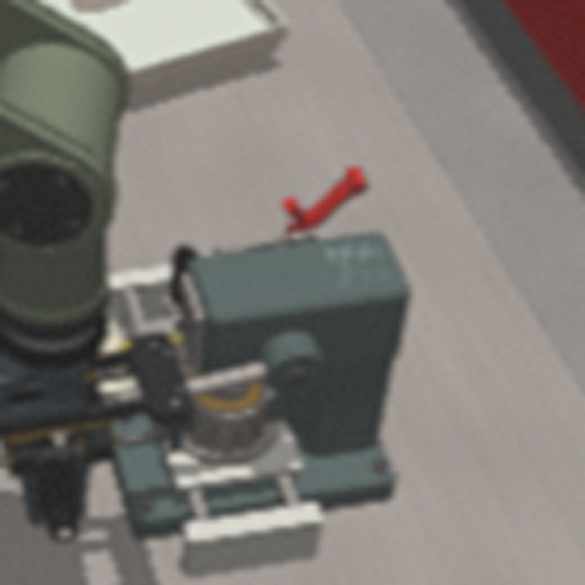

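View pics/top13.png

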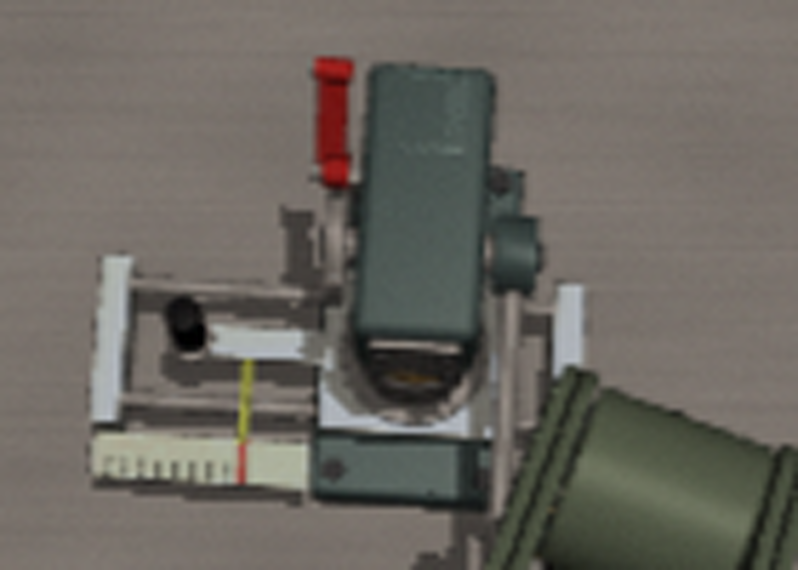

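View pics/wrist13.png

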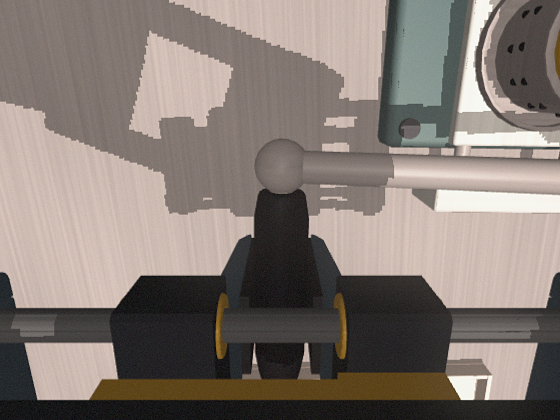

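The lever is at its stop: z stays at 140.1 while the force rose from 19 to 30 N. The ram top is down in the head, the pointer meets the red line at (243,443) in the top view, and the catch is fully back. Handing in.

```bash
python3 - <<'E'
from h import *
from workcell import env
print(env.job_done()); st()
E
```

```text
the job is handed in; nothing more can be done
None
the job is handed in; nothing more can be done
```

I slid the carriage about 54 mm by its post until the yellow pointer met the red line, and flipped the catch back. I then pulled the lever down by its grip and handed the job in at about 15.8 s, still holding it. No verdict was reported.

**Last checks before handing in:**
- **Carriage:** the pointer was on the red line in the top view, centred to within about 2 mm as far as I could see.
- **Catch:** it is right back. The first push only reached about 0.9 rad by my estimate, so I pushed again until it met its stop at about 14 N.
- **Lever:** it is down on its stop. The tool dropped 177 mm against the 176 mm expected. It then stayed at the same height while the upward force rose from 19 to 30 N.
- **Grip:** the fingers were closed on the grip at 22 mm with a 50 N grip setting.
- **Cap:** I didn't measure how far the cap was pressed in. I judged it from the lever being on its stop and the ram being down in the head.
- **Beaker, jar and tray:** nothing was moved near them and no unexpected contact force showed, but I didn't re-measure their positions at the end.

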